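# Index the filling arm over to the open bottle

### The job

The bench filling stand's swing arm is parked over the drip cup, locked in the middle hole of its index plate. Hook a fingertip through the steel pull ring and lift the spring index pin out of its hole (gently, and without pinching the ring), swing the arm one hole over to the side where the open, uncapped bottle stands, and let the pin drop fully home in that hole so the nozzle is locked over the open bottle. Do not swing the arm the wrong way or on to a further bottle, do not disturb the bottles or the other things on the bench, and finish with the robot clear of everything.

Things in the scene. Friction and masses are not known exactly. Their poses are not given: they have to be found in the camera images.
- stand: Bench filling stand, bolted down: white base plate 380 x 380 x 12 mm (x -230 to 150, y -190 to 190 mm), steel post on the pivot axis, pump housing 126 mm high behind it. Origin: on the pivot axis at table height; -x points from the post to the middle hole. Stations lie at radius 190 mm, one in each hole's direction: drip cup (67 mm high) in the middle, two bottle seats either side.
- mid_hole (a point): Middle hole of the steel index plate, fixed to the stand: point on the plate's top, 140 mm above the table, 110 mm from the pivot axis along the stand's -x. The plate is 122 x 212 x 10 mm and has five 12 mm holes on the 110 mm radius, 25 degrees (0.436 rad) apart, this one in the middle.
- pivot (a point): Point on the vertical pivot axis, 140 mm above the table, level with the index plate's top. The arm's hub round it is 48 mm wide and, with its nut, ends 194 mm above the table.
- swing_arm (a joint): Angle of the arm about the pivot, rad: 0 in the middle hole (the start), positive anticlockwise from above (its end goes to the stand's -y). Holes at -0.873, -0.436, 0, 0.436, 0.873. Aluminium beam 26 mm wide, 205 mm long, top 160 mm above the table. With the pin out it turns easily (about 0.6 N at the ring) and stays where it is left; with the pin in a hole it is locked (1 mm of play).
- index_pin (a joint): Lift of the spring index pin, m: 0 fully home in a hole, 0.017 at its upper stop. The nose is clear of the plate above 0.010; let down between holes it rests on the plate at 0.010 and rides along. The spring pushes down with 4.4 N at home, 7 N at 12 mm lift. The 10 mm pin's round nose drops in and draws the arm true if let go within about 3 mm of a hole, measured at the pin.
- ring: Pull ring of 5 mm steel wire on top of the pin, 44 mm clear inside, 54 mm outside, rigid on the pin. Origin: its centre, 110 mm from the pivot axis, 213 mm above the table with the pin home. Upright, across the arm: z up, x (the opening's axis) along the arm, +x to the pivot, -x to the nozzle. Below it a 10 mm stem and a 23 mm wide housing up to 178 mm above the table; free space on its -x side.
- nozzle_tip (a point): Lower end of the 9 mm steel nozzle that hangs from the arm's end, 190 mm from the pivot axis, 102 mm above the table; 14 mm above the open bottle's mouth or 10 mm above a cap when over it.
- bottle_open: White wide-mouth 60 ml bottle without a cap, 42 mm wide, 76 mm tall, open mouth 26 mm, loose in the ring seat next to the middle on one side or the other (side varies). Origin: centre of its underside, 12 mm above the table.
- bottle_near: A filled 60 ml bottle like bottle_open but closed with a ribbed screw cap 36 mm wide (80 mm tall with the cap), loose in its seat. Leave it alone. Origin: centre of its underside. It stands in the seat next to the middle on the other side.
- bottle_left: A filled 60 ml bottle like bottle_open but closed with a ribbed screw cap 36 mm wide (80 mm tall with the cap), loose in its seat. Leave it alone. Origin: centre of its underside. It stands in the outermost seat on the stand's +y side.
- bottle_right: A filled 60 ml bottle like bottle_open but closed with a ribbed screw cap 36 mm wide (80 mm tall with the cap), loose in its seat. Leave it alone. Origin: centre of its underside. It stands in the outermost seat on the stand's -y side.
- loose_cap: The open bottle's grey screw cap, 36 mm wide, 17 mm tall, lying mouth up on the stand's base plate. Leave it. Origin: centre of its underside.
- beaker: Clear beaker, 68 mm wide, 90 mm tall, beside the stand. Leave it. Origin: centre of its underside.
- wash_bottle: White wash bottle with a bent spout, 64 mm wide, 185 mm tall, beside the stand. Leave it. Origin: centre of its underside.
- spatula: Double-ended steel laboratory spatula, 190 mm long and 5 mm thick, lying beside the stand. Leave it. Origin: centre of its underside.
- tip_box: Open pipette tip box, 85 x 122 x 52 mm, beside the stand. Leave it. Origin: centre of its underside.

How it is judged (in metres and radians):
On the way, in this order (a step that is already met when the one before it is completed fails the run):
1. the index pin is lifted clear of its hole by a finger in the ring (value of joint index_pin above 0.0095 m and contact force between the fingers and ring above 0.5 N), for 0.1 s.
2. the nozzle is over the open bottle and the pin has dropped home in that hole (horizontal distance between nozzle_tip and bottle_open below 0.008 m and value of joint index_pin below 0.0025 m), for 0.2 s.
At the end, for the whole second after the job is handed in: The nozzle tip is within 8 mm, seen from above, of the axis of the open bottle, the index pin is home in that hole (lift under 2.5 mm), the arm is still, and all four bottles stand upright within 8 mm of where they were (all of step 2 and velocity of joint swing_arm between -0.03 and 0.03 rad/s and angle between each of bottle_open, bottle_near, bottle_left, bottle_right's own z axis and vertical below 0.1 rad and distance of each of bottle_open, bottle_near, bottle_left, bottle_right from where it was at the start of the episode below 0.008 m); the robot touches nothing.
It fails at once if the ring is pinched, squeezed or wrenched (over 35 N between fingers and ring) (contact force between the fingers and ring above 35 N).
It fails at once if the arm is swung the wrong way or on to a further bottle (nozzle within 30 mm of a capped bottle's axis) (horizontal distance between nozzle_tip and bottle_near below 0.03 m or horizontal distance between nozzle_tip and bottle_left below 0.03 m or horizontal distance between nozzle_tip and bottle_right below 0.03 m).
It fails at once if a bottle is lifted, shifted by more than 10 mm or tipped (distance of any of bottle_open, bottle_near, bottle_left, bottle_right from where it was at the start of the episode above 0.01 m or angle between any of bottle_open, bottle_near, bottle_left, bottle_right's own z axis and vertical above 0.2 rad).
It fails at once if another thing on the bench is lifted or shifted by more than 15 mm (distance of any of loose_cap, beaker, wash_bottle, spatula, tip_box from where it was at the start of the episode above 0.015 m).
It also fails if it takes over 38 s, if anything falls off the work surface, if the arm or the gripper's body presses on something with over 40 N, if the wrist force passes 120 N, or if a joint passes its speed limit or range.

### The arm

A 6-joint arm with a two-finger parallel gripper is mounted at the origin on the work surface. World frame = base frame: x ahead of the robot, y to its left, z up, the work surface at z = 0. Lengths are in m, angles in degrees, forces in N, time in s.
With the tool pointing down it reaches from about 0.35 to 0.875 m from the base axis. Payload 4.2 kg.
Tool frame: the origin (TCP) lies midway between the tips of the shut fingers; the grasp point (between the pads) lies 19 mm behind it; y points along the fingers, z is the direction in which the jaws open and shut, and the axes are right-handed (so a half turn about y gives the same grasp; the last joint's range is limited). The gripper opens to 87 mm and grips with 3 to 60 N. Pads are 19 mm wide; open, the fingers measure 117 mm over their backs; the gripper's body (75 mm by 190 mm) begins 51 mm behind the grasp point.
Start: joints at [-52.277, 22.042, 0.453, 0, -68.411, -14.817], TCP at [0.243, -0.576, 0.223] pointing down, gripper open.
Joint ranges: [-179.83, 179.83], [-69.29, 118.12], [-61.27, 80.66], [-181.25, 117.63], [-171.15, -9.14], [-177.46, 177.46]. Speed limits (degrees/s): [159.86, 159.86, 180, 180, 180, 180].

### API

Orientations are given as [roll, pitch, yaw] about the fixed x, y, z axes, in that order (R = Rz(yaw) Ry(pitch) Rx(roll)).
In Python, from workcell import env gives the robot as it stands. The module is installed in compiled form; this text tells all that it offers. Calls block until the motion is done:
- env.goto(position, orientation): joint-space move of the TCP to a pose.
- env.move_straight(position, rotation=None, rate=0.15, force_limit=None): straight line of the TCP; rotation=None keeps the orientation; rate is the mean speed in m/s. With force_limit (N) it stops when the force on the tool has changed by that much, and returns True; else False.
- env.set_joints(angles): joint-space move.
- env.gripper_to(opening, grasp_force=None): opening from 0.0 (shut) to 1.0 (fully open); grasp_force is the grip in N (None keeps the last); returns when the fingers have stopped.
- env.dwell(seconds).
- env.inverse_kinematics(position, orientation): joint angles nearest the present ones, or None.
- env.read_state(): the state.
- env.grab_frame(name): name is "scene" or "top" or "wrist"; returns a dict with "image" (400x640x3 uint8, blue, green, red), "fx", "fy", "cx", "cy" (pixels), "position" and "orientation" of the camera in the world. Camera axes: x right, y up, looking along -z (the intrinsics and any distortion apply to the point x, -y, -z); pixel columns grow to the right and rows downward; lengths in m; the calibration is good to about 2 mm. The wrist camera is an equidistant fisheye: a pixel r from the principal point sees the ray r / f radians off the axis. A picture is of the moment at which its call begins. There is no depth.
A pose or a line that the arm cannot do raises env.Unreachable and nothing moves.
- env.close_job(): hands the job in, once; it reports no verdict.
Trained networks look in a picture, given as the dict that the camera call returned (one of the last four; its "shot" number tells which), for a name from the list of things; names that differ only in an ending like _2 or _b are one class to them, and where a whole thing is asked for, a point or a joint stands for the part that bears it (a point fixed in the world has none). Each returns a list of dicts, best first, with "score" (0 to 1); they miss things now and then, are a little off and sometimes report something else, mostly with a low value. They report only what shows in the picture. A call takes as long as a camera call.
- env.search_frame(picture, thing): "xyz" ([x, y, z] in m, in world coordinates, good to about 4 mm: the middle of the surface that is visible of it).
- env.trace(picture, thing): "mask" (400x640 bool, what is visible of it).
The state is a dict: "clock": time; "joint_positions": joint angles; "qvel": joint speeds; "joint_torque": joint torques, N m; "position": TCP position; "tool_rot": TCP orientation; "force": force on the tool from outside, world axes, zero at the start; "wrist_torque": the same for the moment, N m; "opening": opening from 0.0 (shut) to 1.0 (fully open).
Only numpy, scipy, OpenCV 4.12 (cv2) and the standard library are available. Lean on these libraries where they do the work, as an engineer would, in place of code of your own. Each camera call takes 0.05 s, during which the arm holds its last target.

## Working session

There is one attempt and no reset: what is moved stays moved. The work goes in short steps, each a Python script; the robot and the scene stay as the last script left them, time stands still between calls to the robot, and variables do not carry over. Pictures are saved under pics/ and viewed, and the job is handed in when it is done.

```bash
mkdir -p pics
cat > h.py <<'E'
import numpy as np, cv2
from workcell import env
from scipy.spatial.transform import Rotation as R
def snap(n,f):
    p=env.grab_frame(n); cv2.imwrite('pics/'+f+'.png',p['image']); return p
E
python3 - <<'E'
from h import *
s=env.read_state(); print(s)
for n in ['scene','top','wrist']:
    p=snap(n,n+'0'); print(n,{k:v for k,v in p.items() if k!='image'})
    if n!='wrist':
        for t in ['ring','swing_arm','nozzle_tip','bottle_open','bottle_near','stand','index_pin','mid_hole','pivot','loose_cap','wash_bottle','beaker']:
            try:
                r=env.search_frame(p,t); print(t,[(np.round(x['xyz'],3).tolist(),round(x['score'],2)) for x in r[:5]])
            except Exception as e: print(t,e)
print(env.read_state()['clock'])
E
```

```text
{'clock': 0.0, 'joint_positions': array([-5.22758757e+01,  2.20921927e+01,  3.78585755e-01, -3.12046977e-02,
       -6.84095099e+01, -1.48159804e+01]), 'qvel': array([-0.00286518, -0.00049508,  0.07784734,  0.10036004,  0.08747998,
        0.00634436]), 'joint_torque': array([ 5.11857397e-04, -3.90668285e+01,  1.87412059e+01,  4.21999186e+00,
        1.10125242e-02, -1.64640305e-04]), 'position': array([ 0.24306851, -0.5751375 ,  0.22143062]), 'tool_rot': array([-8.98735604e+01,  3.45691085e-03,  2.28966341e+01]), 'force': array([-0.74381965,  0.02261319, -0.51047745]), 'wrist_torque': array([ 0.00180213, -0.00166856,  0.00457052]), 'opening': 1.0017014130936517}
scene {'fx': 476.9109118569044, 'fy': 476.9109118569044, 'cx': 324.1059966159252, 'cy': 199.1232200571103, 'position': array([ 1.22431839, -0.39596546,  1.01298361]), 'orientation': array([43.35869682, -0.95318963, 55.40072908]), 'shot': 1}
ring []
swing_arm [([0.604, -0.05, 0.157], 0.62)]
nozzle_tip [([0.609, -0.053, 0.159], 0.65)]
bottle_open [([0.653, -0.164, 0.06], 0.88)]
bottle_near [([0.608, -0.082, 0.227], 0.65)]
stan
[... 678 characters left out ...]
([0.651, -0.305, 0.049], 0.38)]
bottle_open [([0.637, -0.158, 0.062], 0.51)]
bottle_near [([0.494, -0.086, 0.093], 0.67), ([0.636, -0.161, 0.065], 0.58)]
stand [([0.596, 0.013, 0.013], 0.63)]
index_pin []
mid_hole [([0.595, 0.008, 0.014], 0.76)]
pivot [([0.594, -0.068, 0.231], 0.55)]
loose_cap [([0.689, -0.213, 0.013], 0.56), ([0.6, -0.049, 0.161], 0.3)]
wash_bottle [([0.597, 0.285, 0.117], 0.61)]
beaker [([0.715, 0.223, 0.049], 0.59)]
wrist {'fx': 309.70691628693146, 'fy': 309.70691628693146, 'cx': 320.6018970452389, 'cy': 205.87876434008842, 'position': array([ 0.18327001, -0.60137667,  0.38508104]), 'orientation': array([-1.39251205e+01,  2.34736725e-02,  1.12847942e+02]), 'shot': 3}
1.35
```

View pics/scene0.png

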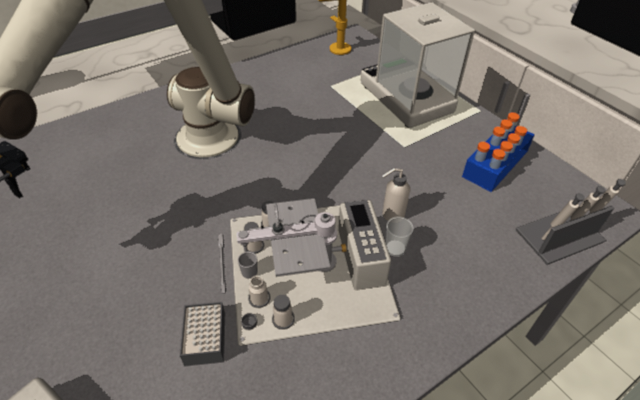

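View pics/top0.png

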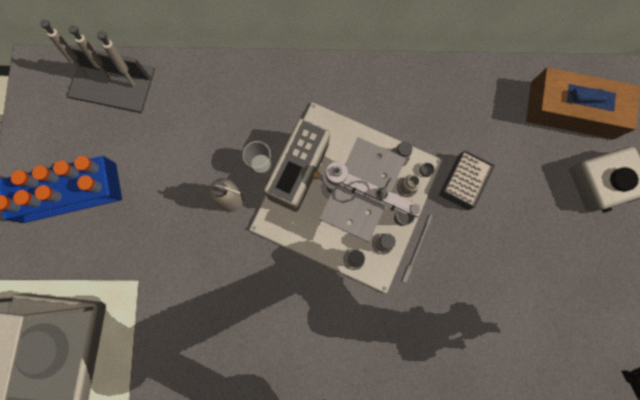

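View pics/wrist0.png

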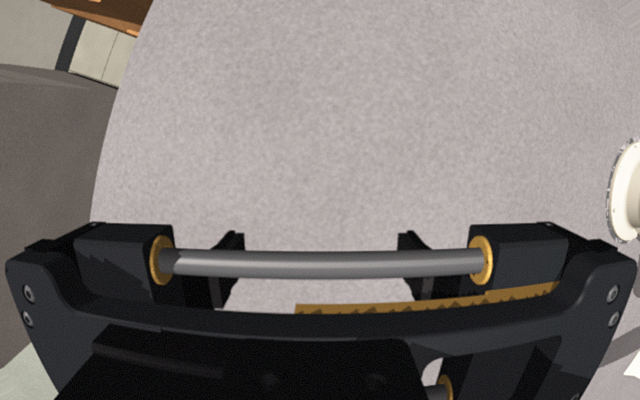

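Run:
```python
import cv2
a=cv2.imread('pics/top0.png')[90:300,230:470]; cv2.imwrite('pics/top0z.png',cv2.resize(a,(686,600),interpolation=cv2.INTER_CUBIC))
a=cv2.imread('pics/scene0.png')[190:350,200:420]; cv2.imwrite('pics/scene0z.png',cv2.resize(a,(792,576),interpolation=cv2.INTER_CUBIC))
```

```text
(no output)
```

View pics/top0z.png

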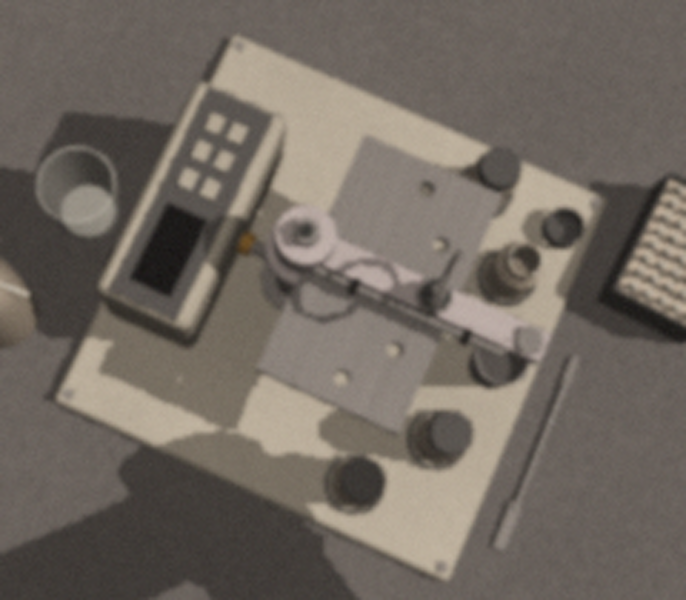

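View pics/scene0z.png

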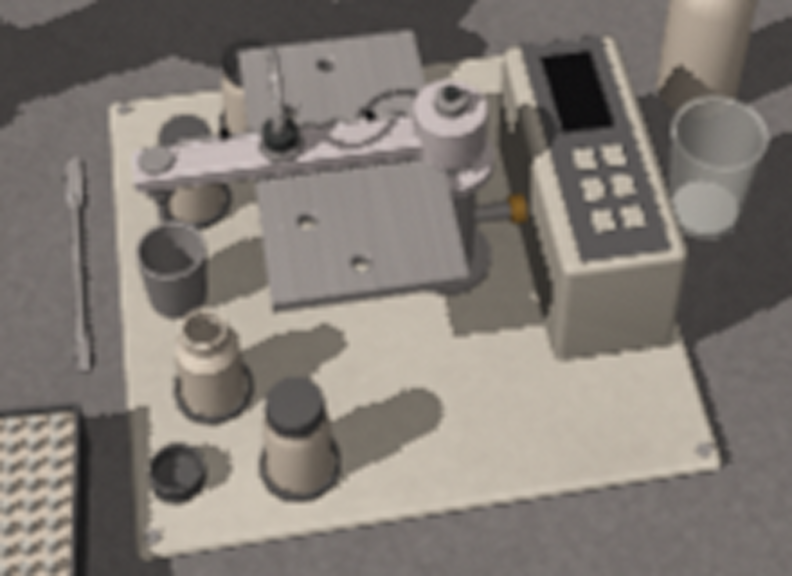

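```bash
cat >> h.py <<'E'
def project(p,X):
    Rc=R.from_euler('xyz',p['orientation'],degrees=True).as_matrix()
    c=(np.asarray(X)-p['position'])@Rc
    x,y,z=c[...,0],-c[...,1],-c[...,2]
    return np.stack([p['fx']*x/z+p['cx'],p['fy']*y/z+p['cy']],-1)
def stand2w(s,P):
    P=np.atleast_2d(P); c,n=np.cos(s[2]),np.sin(s[2])
    return np.stack([s[0]+c*P[:,0]-n*P[:,1],s[1]+n*P[:,0]+c*P[:,1],P[:,2]],-1)
E
python3 - <<'E'
from h import *
from scipy.optimize import least_squares
p1=dict(fx=476.9109,fy=476.9109,cx=324.106,cy=199.1232,position=np.array([1.22431839,-0.39596546,1.01298361]),orientation=[43.35869682,-0.95318963,55.40072908])
p2=dict(fx=432.8965,fy=432.8965,cx=321.8669,cy=199.8731,position=np.array([0.40777299,0.0784662,1.09945605]),orientation=[10.25219004,-1.24271588,-89.74935372])
A,B,C,D=[.15,-.19,.012],[-.23,-.19,.012],[-.23,.19,.012],[.15,.19,.012]
tp=np.array([A,B,C,D,[0,0,.194]]);tu=np.array([[312.2,102.9],[441,158.9],[386.8,292.9],[249.2,230],[335.7,171.2]])
sp=np.array([C,B,A,[0,0,.194]]);su=np.array([[230.6,217.8],[240.3,344.7],[400,319.7],[200+452/3.6,190+97/3.6]])
def f(s): return np.concatenate([(project(p2,stand2w(s,tp))-tu).ravel(),(project(p1,stand2w(s,sp))-su).ravel()])
r=least_squares(f,[.6,0,1.2]); s=r.x; print(s,np.degrees(s[2]),np.round(r.fun,1))
for n,P in dict(ring=[-.11,0,.213],noz=[-.19,0,.102],open_=[-.19*np.cos(.436),-.19*np.sin(.436),.012]).items():
    w=stand2w(s,P)[0]; print(n,w.round(4),'top zoom',((project(p2,w)-[230,90])*2.858).round(),'scene zoom',((project(p1,w)-[200,190])*3.6).round())
E
```

```text
[0.63792007 0.02784128 1.14974814] 65.87571568419644 [-1.7 -2.2  1.7 -0.5 -0.4  1.  -1.8  0.1  1.  -1.5 -0.9  0.5 -2.3  0.1
  1.5 -1.3 -0.5 -1.9]
ring [ 0.593  -0.0726  0.213 ] top zoom [443. 282.] scene zoom [276.  92.]
noz [ 0.5603 -0.1456  0.102 ] top zoom [510. 350.] scene zoom [165. 219.]
open_ [ 0.6408 -0.1621  0.012 ] top zoom [504. 277.] scene zoom [214. 392.]
```

```bash
cat >> h.py <<'E'
S=np.array([0.63792,0.02784,1.14975])
def pose(th,dr=0.0,z=0.213,lat=0.0,tilt=10.,flip=False,S=S,rr=.110):
    """TCP pose with arm angle th; dr = distance of TCP past the ring plane toward pivot; lat= to arm's left"""
    a=S[2]+th; u=np.array([np.cos(a),np.sin(a),0]); l=np.array([-u[1],u[0],0])
    t=np.radians(tilt); y=u*np.cos(t)-np.array([0,0,np.sin(t)])
    zz=l if flip else -l
    x=np.cross(y,zz)
    pos=np.array([S[0],S[1],0])-u*(rr-dr)+l*lat; pos[2]=z-dr*np.tan(t)
    return pos,R.from_matrix(np.stack([x,y,zz],1)).as_euler('xyz',degrees=True)
E
python3 - <<'E'
from h import *
for tilt in (10,20,30):
  for flip in (0,1):
    for th,dr,z in [(0,-.1,.213),(0,-.22,.3),(0,.022,.213),(0,.022,.235),(.436,.022,.235),(.436,-.1,.213)]:
        p,o=pose(th,dr,z,tilt=tilt,flip=flip); q=env.inverse_kinematics(p,o)
        print(tilt,flip,th,dr,p.round(3),o.round(1),None if q is None else np.round(q,0))
E
```

```text
10 0 0 -0.1 [ 0.552 -0.164  0.231] [ -90.    80.  -114.1] [ -41.   35.    5.  -73. -100. -147.]
10 0 0 -0.22 [ 0.503 -0.273  0.339] [ -90.    80.  -114.1] [ -51.   31.   17.  -72. -113. -160.]
10 0 0 0.022 [ 0.602 -0.052  0.209] [ -90.    80.  -114.1] [ -31.   34.    0.  -78.  -90. -145.]
10 0 0 0.022 [ 0.602 -0.052  0.231] [ -90.    80.  -114.1] [ -31.   32.    1.  -78.  -91. -148.]
10 0 0.436 0.022 [ 0.639 -0.06   0.231] [-90.   80.  -89.1] [ -25.   44.   24.  -71. -110. -154.]
10 0 0.436 -0.1 [ 0.641 -0.182  0.231] [-90.   80.  -89.1] [ -33.   49.   36.  -70. -120. -158.]
10 1 0 -0.1 [ 0.552 -0.164  0.231] [-90.  -80.   65.9] [ -41.   35.    5.  -73. -100.   33.]
10 1 0 -0.22 [ 0.503 -0.273  0.339] [-90.  -80.   65.9] [ -51.   31.   17.  -72. -113.   20.]
10 1 0 0.022 [ 0.602 -0.052  0.209] [-90.  -80.   65.9] [-31.  34.   0. -78. -90.  35.]
10 1 0 0.022 [ 0.602 -0.052  0.231] [-90.  -80.   65.9] [-31.  32.   1. -78. -91.  32.]
10 1 0.436 0.022 [ 0.639 -0.06   0.231] [-90.  -80.   90.9] [ -25.   44.   24.  -71. -110.   26.]
10 1 0.436 -0.1 [ 0.641 -0.182  0.231] [-90.  -80.   90.9
[... 1601 characters left out ...]
[-90.   60.  -89.1] [ -20.   37.   22.  -55.  -99. -157.]
30 0 0.436 -0.1 [ 0.641 -0.182  0.271] [-90.   60.  -89.1] [ -28.   41.   36.  -55. -112. -160.]
30 1 0 -0.1 [ 0.552 -0.164  0.271] [-90.  -60.   65.9] [-34.  24.   7. -58. -90.  20.]
30 1 0 -0.22 [ 0.503 -0.273  0.427] [-90.  -60.   65.9] [ -45.   22.   27.  -60. -111.    7.]
30 1 0 0.022 [ 0.602 -0.052  0.2  ] [-90.  -60.   65.9] [-24.  27.   1. -63. -77.  23.]
30 1 0 0.022 [ 0.602 -0.052  0.222] [-90.  -60.   65.9] [-23.  25.   2. -62. -78.  20.]
30 1 0.436 0.022 [ 0.639 -0.06   0.222] [-90.  -60.   90.9] [-20.  37.  22. -55. -99.  23.]
30 1 0.436 -0.1 [ 0.641 -0.182  0.271] [-90.  -60.   90.9] [ -28.   41.   36.  -55. -112.   20.]
```

Run:
```python
from h import *
env.gripper_to(0.0,5)
p,o=pose(0,-.2,.25); env.goto(p,o)
p,o=pose(0,-.07,.213); env.move_straight(p,rate=.12)
s=env.read_state(); print(s['clock'],s['position'],p,s['tool_rot'],o,s['opening'],s['force'])
w=snap('wrist','w1'); t=snap('top','t1'); sc=snap('scene','s1')
import pickle; pickle.dump([w,t,sc],open('v1.pkl','wb'))
for n,q in dict(w=w,t=t,s=sc).items():
  r=env.trace(q,'ring'); print(n,[(x['score'],x['mask'].sum(),np.argwhere(x['mask']).mean(0)[::-1],np.argwhere(x['mask']).min(0)[::-1],np.argwhere(x['mask']).max(0)[::-1]) for x in r[:3]])
  r=env.search_frame(q,'ring'); print([(x['score'],x['xyz']) for x in r[:3]])
for n,q in dict(t1=t,s1=sc).items():
  c=project(q,[.593,-.0726,.213]).astype(int)
  cv2.imwrite('pics/%sz.png'%n,cv2.resize(q['image'][c[1]-50:c[1]+50,c[0]-65:c[0]+65],(780,600),interpolation=cv2.INTER_CUBIC)); print(n,c)
print(env.read_state()['clock'])
```

```text
6.2917 [ 0.56435266 -0.13711275  0.2255656 ] [ 0.56435119 -0.13643912  0.22534289] [ -89.72190366   79.97372037 -113.8869609 ] [ -90.          80.        -114.1241775] 0.009176875081965057 [ 1.43416996 -0.90556228  0.30511214]
w [(0.65, np.int64(752), array([318.95079787, 200.37234043]), array([286, 183]), array([353, 225]))]
[(0.72, [0.5925, -0.0737, 0.2279])]
t []
[(0.38, [0.5947, -0.0701, 0.2309]), (0.18, [0.453, -0.0154, 0.0906])]
s [(0.49, np.int64(56), array([276.85714286, 215.48214286]), array([275, 205]), array([279, 226]))]
[(0.43, [0.6036, -0.0806, 0.2278]), (0.43, [0.6217, 0.2739, 0.0958])]
t1 [385 188]
s1 [276 215]
6.7417
```

View pics/w1.png

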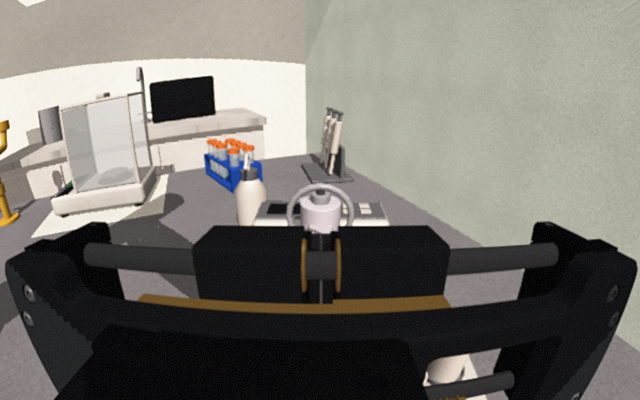

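View pics/t1z.png

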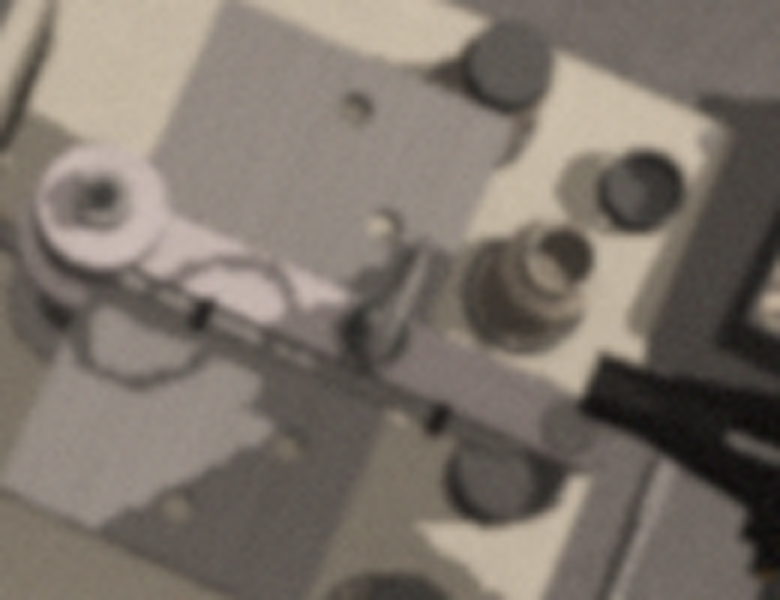

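View pics/s1z.png

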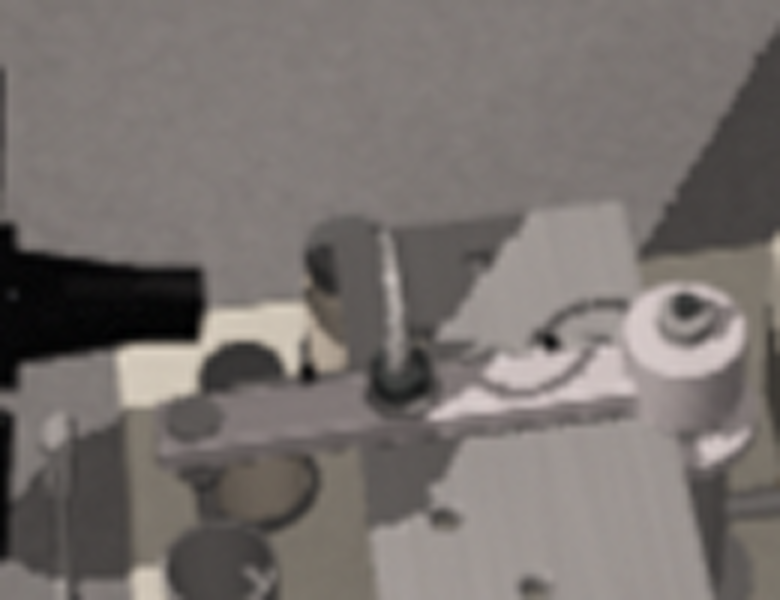

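```bash
cat >> h.py <<'E'
def fish(p,X):
    Rc=R.from_euler('xyz',p['orientation'],degrees=True).as_matrix()
    c=(np.asarray(X)-p['position'])@Rc; v=np.stack([c[...,0],-c[...,1],-c[...,2]],-1)
    th=np.arctan2(np.hypot(v[...,0],v[...,1]),v[...,2]); ph=np.arctan2(v[...,1],v[...,0])
    return np.stack([p['cx']+p['fx']*th*np.cos(ph),p['cy']+p['fy']*th*np.sin(ph)],-1)
def ringpts(S,th=0,lift=0,rad=.0245,n=72):
    a=S[2]+th; u=np.array([np.cos(a),np.sin(a),0]); l=np.array([-u[1],u[0],0])
    f=np.linspace(0,2*np.pi,n)[:,None]; return np.array([S[0],S[1],.213+lift])-u*.11+rad*(np.cos(f)*l+np.sin(f)*np.array([0,0,1]))
E
python3 - <<'E'
from h import *
import pickle; w,t,sc=pickle.load(open('v1.pkl','rb'))
print(w['position'],w['orientation'])
im=w['image'].copy(); im=cv2.resize(im[160:260,240:400],(800,500),interpolation=cv2.INTER_CUBIC)
for x in fish(w,ringpts(S)): cv2.circle(im,tuple(((x-[240,160])*5+2).astype(int)),1,(0,0,255),-1)
cv2.imwrite('pics/w1o.png',im)
print(fish(w,ringpts(S,n=5)))
for n,q in dict(t=t,s=sc).items():
  c=project(q,[.593,-.0726,.213]).astype(int)
  im=cv2.resize(q['image'][c[1]-40:c[1]+40,c[0]-50:c[0]+50],(750,600),interpolation=cv2.INTER_CUBIC)
  for x in project(q,ringpts(S)): cv2.circle(im,tuple(((x-c+[50,40])*7.5+3).astype(int)),1,(0,0,255),-1)
  cv2.imwrite('pics/%s1o.png'%n,im)
E
```

```text
[ 0.50375112 -0.27266671  0.31852739] [ 6.60224287e+01 -6.18535156e-02 -2.42192500e+01]
[[288.42460736 215.24189546]
 [319.51134301 185.97535553]
 [350.6273124  215.26198371]
 [319.53593406 242.14943996]
 [288.42460736 215.24189546]]
```

View pics/w1o.png

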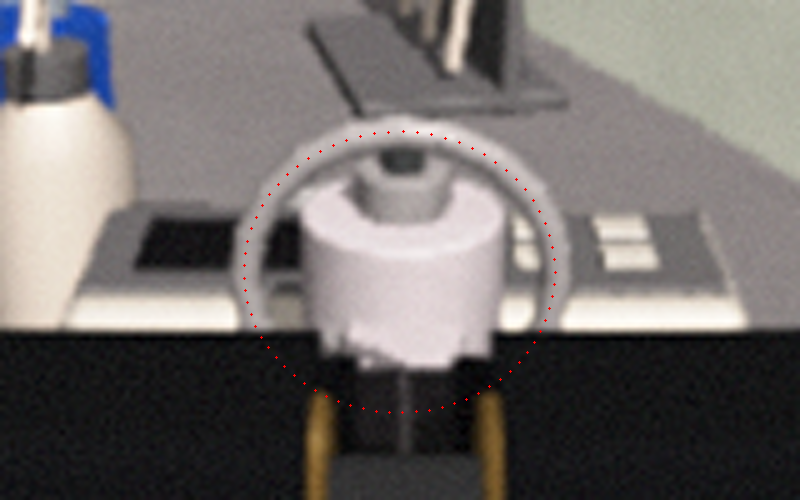

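View pics/t1o.png

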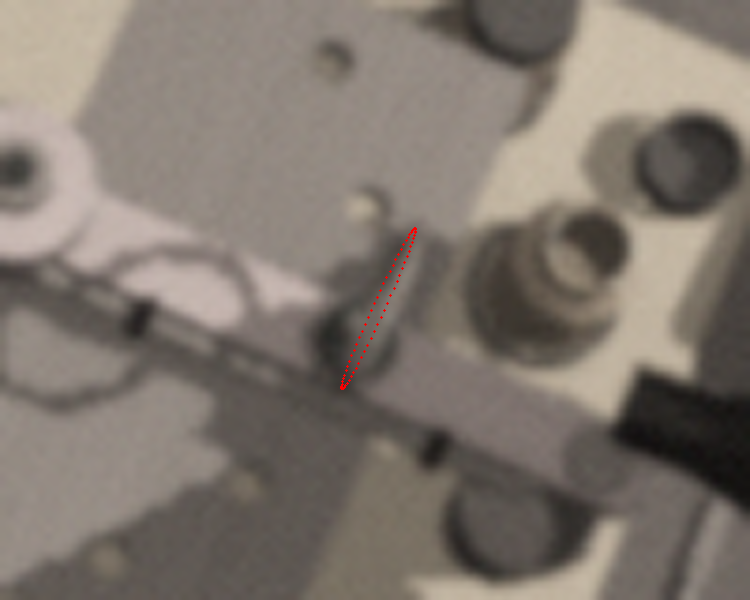

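View pics/s1o.png

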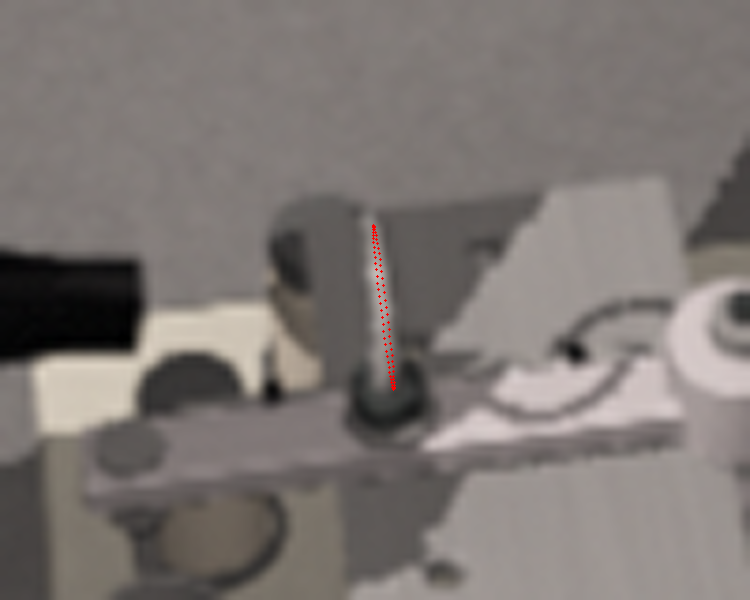

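```bash
cat >> h.py <<'E'
S=S-0.0035*np.array([np.cos(S[2]),np.sin(S[2]),0])
pose.__defaults__=pose.__defaults__[:5]+(S,.110)
E
python3 - <<'E'
from h import *
p,o=pose(0,.022,.213); print(p,env.move_straight(p,rate=.07,force_limit=6))
s=env.read_state(); print(s['clock'],s['position'],s['force'])
w=snap('wrist','w2'); t=snap('scene','s2')
c=project(t,[.593,-.0726,.213]).astype(int)
cv2.imwrite('pics/s2z.png',cv2.resize(t['image'][c[1]-40:c[1]+40,c[0]-50:c[0]+50],(750,600),interpolation=cv2.INTER_CUBIC))
cv2.imwrite('pics/w2z.png',cv2.resize(w['image'][160:260,240:400],(800,500),interpolation=cv2.INTER_CUBIC))
E
```

```text
[ 0.60052252 -0.05566855  0.20912081] False
8.175 [ 0.60049479 -0.05609508  0.20914771] [-1.03723191 -0.24539664 -0.13198064]
```

View pics/w2z.png

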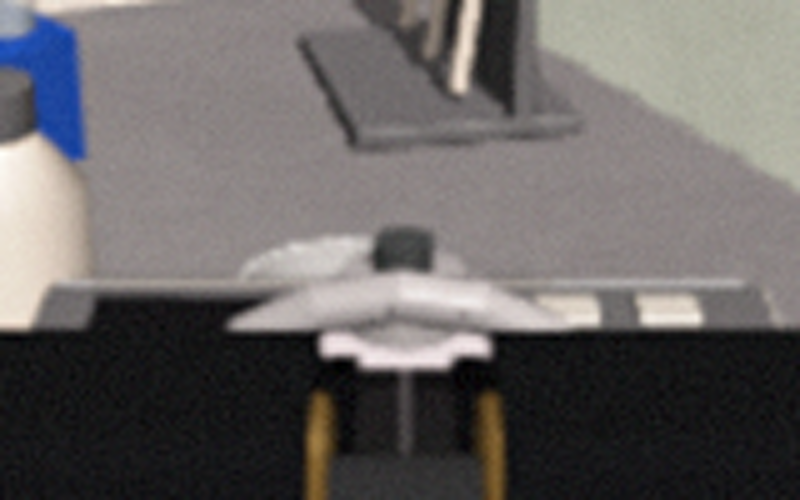

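View pics/s2z.png

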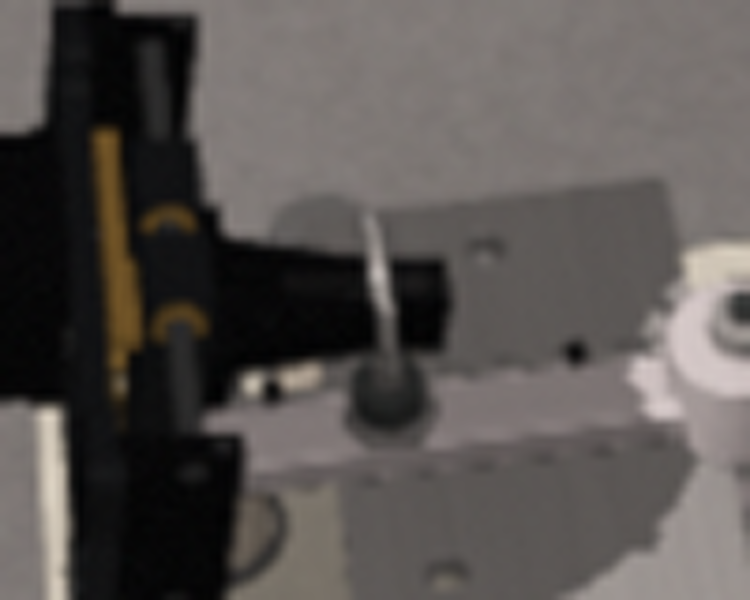

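Run:
```python
from h import *
f0=env.read_state()['force']
p0=env.read_state()['position']; p,o=pose(0,.022,.213)
r=env.move_straight(p+[0,0,.016],rate=.03,force_limit=3)
s=env.read_state(); z1=s['position'][2]; print(r,s['clock'],s['position']-p0,s['force']-f0)
q=p.copy(); q[2]=z1+.012
r=env.move_straight(q,rate=.03)
s=env.read_state(); print(r,s['clock'],s['position']-p0,s['force']-f0,s['wrist_torque'])
t=snap('scene','s3')
c=project(t,[.593,-.0726,.213]).astype(int)
cv2.imwrite('pics/s3z.png',cv2.resize(t['image'][c[1]-40:c[1]+40,c[0]-50:c[0]+50],(750,600),interpolation=cv2.INTER_CUBIC))
print(z1)
```

```text
True 8.6917 [-0.00018494  0.00011252  0.00952168] [ 0.48746398  1.30872848 -1.68440293]
False 9.2583 [-0.00028863  0.00038237  0.02097461] [-1.18047692 -0.12104139 -7.07129756] [-3.81262725  1.65416431  0.10714045]
0.21867823467495726
```

View pics/s3z.png

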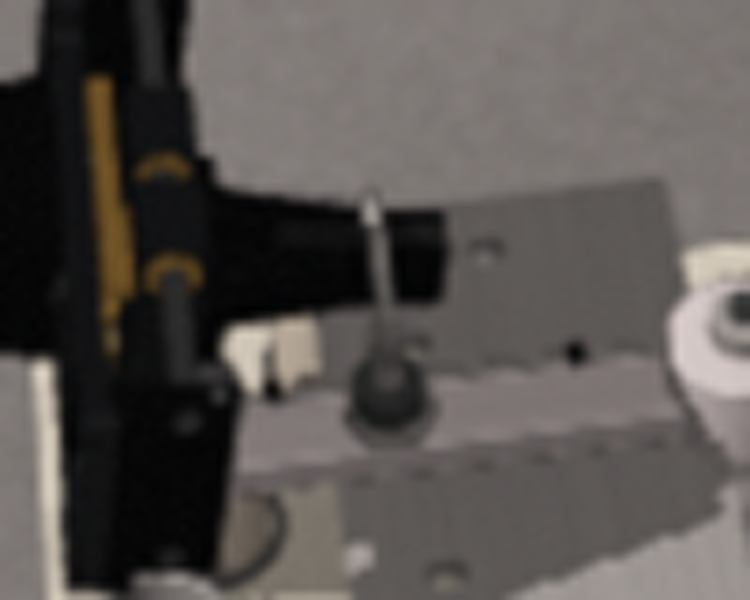

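Run:
```python
from h import *
f0=env.read_state()['force']
zz=0.213+.0210+.0015
p,o=pose(0,.022,zz); env.move_straight(p,rate=.02)
s=env.read_state(); print(s['clock'],s['force']-f0,s['position'])
for k in range(1,7):
    th=.4363*k/6
    p,o=pose(th,.022,zz); r=env.move_straight(p,o,rate=.04,force_limit=12)
    s=env.read_state(); print(k,r,round(s['clock'],2),(s['position']-p).round(4),(s['force']-f0).round(2))
    if r: break
w=snap('wrist','w4');t=snap('scene','s4');t2=snap('top','t4')
import pickle; pickle.dump([w,t2,t],open('v4.pkl','wb'))
c=project(t,[.63,-.09,.213]).astype(int)
cv2.imwrite('pics/s4z.png',cv2.resize(t['image'][c[1]-50:c[1]+60,c[0]-70:c[0]+70],(763,600),interpolation=cv2.INTER_CUBIC))
c=project(t2,[.63,-.09,.213]).astype(int)
cv2.imwrite('pics/t4z.png',cv2.resize(t2['image'][c[1]-50:c[1]+50,c[0]-65:c[0]+65],(780,600),interpolation=cv2.INTER_CUBIC))
```

```text
9.5583 [-0.10065476  0.42074159  0.53681197] [ 0.60035042 -0.05572107  0.23129341]
1 False 9.87 [ 0.0006 -0.0003 -0.0004] [ 1.78 -1.03 -0.83]
2 False 10.18 [ 0.0001 -0.0001 -0.0003] [ 1.11 -1.54  0.04]
3 False 10.48 [-0.     -0.0001 -0.0002] [ 0.94 -2.57 -1.05]
4 False 10.79 [-0.     -0.0001 -0.0002] [ 1.87 -2.77  0.14]
5 False 11.1 [-0.     -0.0001 -0.0002] [ 1.33 -1.   -0.6 ]
6 False 11.41 [-0.     -0.0001 -0.0002] [ 1.63 -2.75 -0.6 ]
```

View pics/s4z.png

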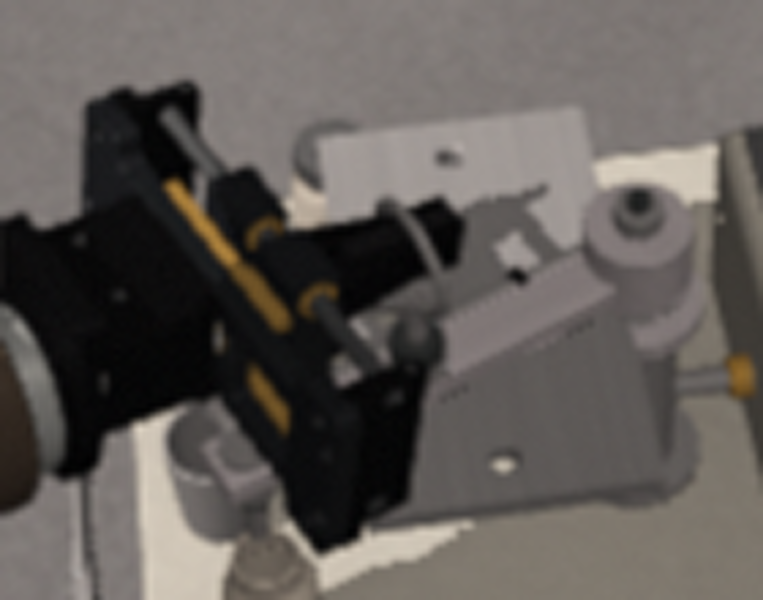

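View pics/t4z.png

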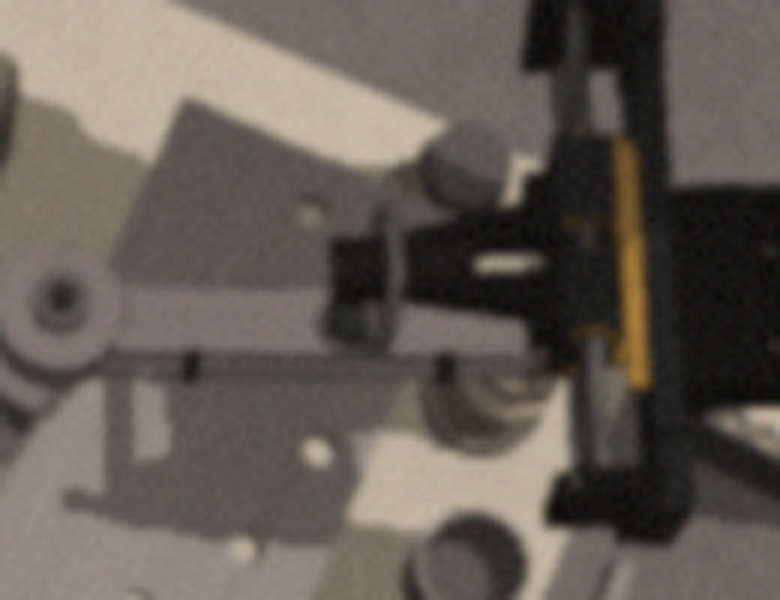

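View pics/w4.png

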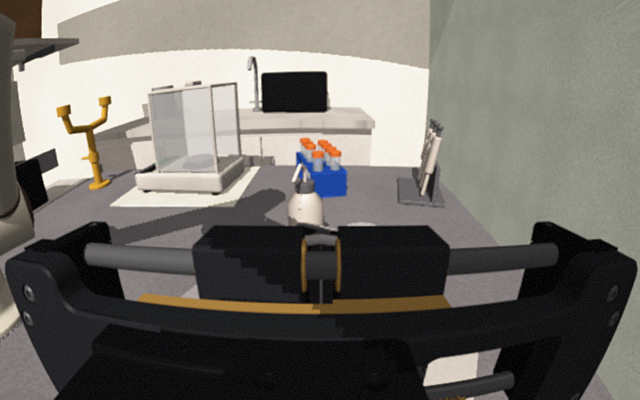

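Run:
```python
from h import *
zz=0.213+.0225
for dz in (0,.004,.007,.010):
    p,o=pose(.4363,.022,zz-dz); env.move_straight(p,o,rate=.03) if dz else None
    env.dwell(.05); s=env.read_state(); print(dz,round(s['clock'],2),s['force'].round(2),(s['position']-p).round(4))
t=snap('scene','s5')
c=project(t,[.63,-.09,.213]).astype(int)
cv2.imwrite('pics/s5z.png',cv2.resize(t['image'][c[1]-50:c[1]+60,c[0]-70:c[0]+70],(763,600),interpolation=cv2.INTER_CUBIC))
```

```text
0 11.61 [ 0.65 -1.7  -8.24] [-0.0004 -0.0002  0.0002]
0.004 11.94 [ 0.02 -2.97 -7.51] [-0.0003 -0.0001 -0.    ]
0.007 12.24 [ 0.67 -3.87 -6.67] [ 0.0001 -0.     -0.0002]
0.01 12.54 [ 0.96 -2.59 -5.56] [0.0002 0.     0.0001]
```

View pics/s5z.png

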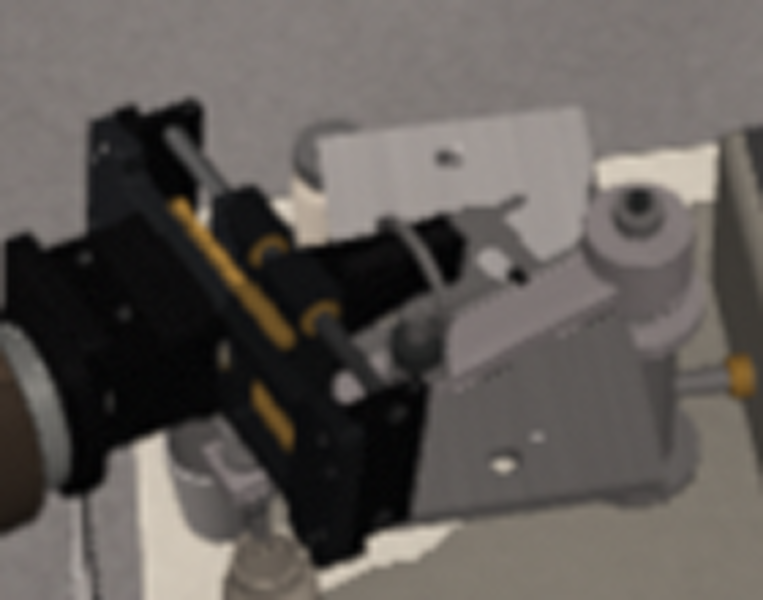

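Run:
```python
from h import *
zz=0.213+.0225
for dz in (.0135,.0185,.0225):
    p,o=pose(.4363,.022,zz-dz); env.move_straight(p,o,rate=.03)
    env.dwell(.1); s=env.read_state(); print(dz,round(s['clock'],2),s['force'].round(2),(s['position']-p).round(4))
w=snap('wrist','w6');t=snap('scene','s6')
c=project(t,[.63,-.09,.213]).astype(int)
cv2.imwrite('pics/s6z.png',cv2.resize(t['image'][c[1]-50:c[1]+60,c[0]-70:c[0]+70],(763,600),interpolation=cv2.INTER_CUBIC))
cv2.imwrite('pics/w6z.png',cv2.resize(w['image'][160:260,240:400],(800,500),interpolation=cv2.INTER_CUBIC))
```

```text
0.0135 12.96 [ 0.03 -1.41 -1.85] [-0.      0.0003  0.0006]
0.0185 13.38 [-0.36  0.44  0.44] [0.     0.0002 0.0003]
0.0225 13.76 [ 0.26  0.32 -1.24] [ 0.     -0.     -0.0001]
```

View pics/s6z.png

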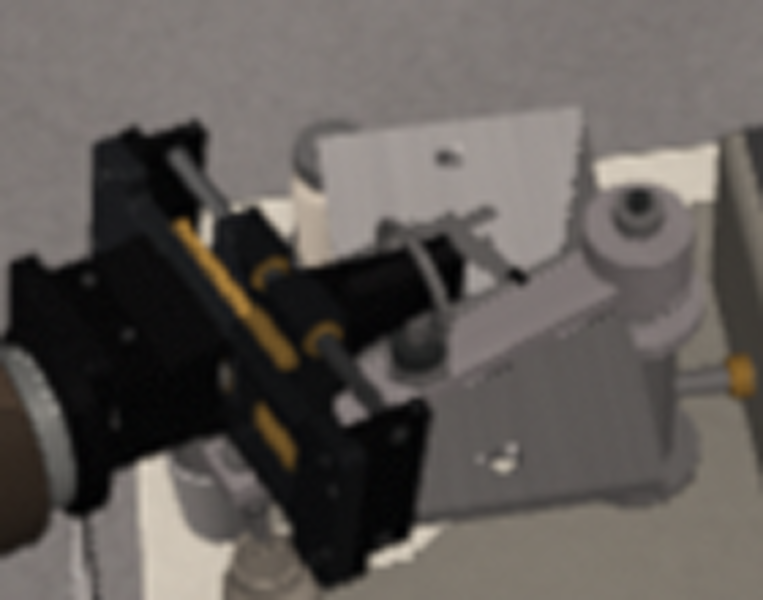

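View pics/w6z.png

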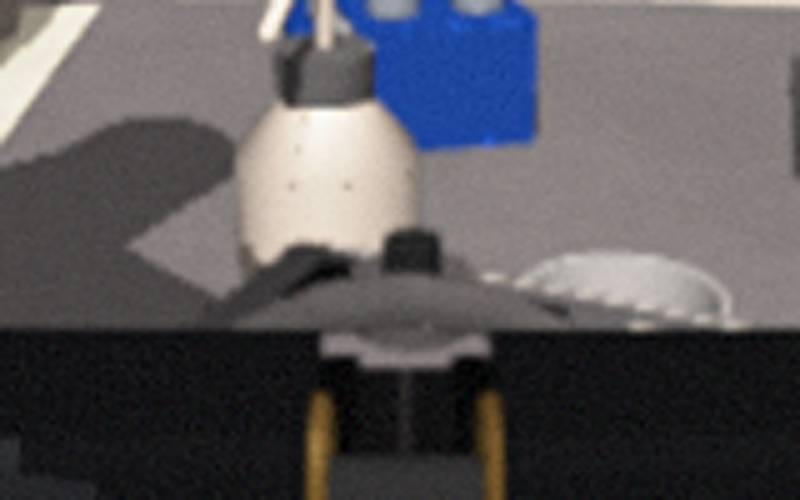

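Run:
```python
from h import *
p,o=pose(.4363,-.10,.215); print(env.move_straight(p,o,rate=.07,force_limit=6))
s=env.read_state(); print(s['clock'],s['position'],s['force'])
p2=p+[-.06,-.06,.12]
try: env.move_straight(p2,rate=.15)
except env.Unreachable as e: print(e); env.move_straight(p+[0,0,.1],rate=.15)
s=env.read_state(); print(s['clock'],s['position'],s['force'])
w=snap('wrist','w7');t=snap('scene','s7');t2=snap('top','t7')
c=project(t,[.63,-.09,.113]).astype(int)
cv2.imwrite('pics/s7z.png',cv2.resize(t['image'][c[1]-55:c[1]+60,c[0]-70:c[0]+70],(730,600),interpolation=cv2.INTER_CUBIC))
c=project(t2,[.63,-.09,.213]).astype(int)
im=cv2.resize(t2['image'][c[1]-50:c[1]+50,c[0]-65:c[0]+65],(780,600),interpolation=cv2.INTER_CUBIC)
for x in project(t2,ringpts(S,.4363)): cv2.circle(im,tuple(((x-c+[65,50])*6+3).astype(int)),1,(0,0,255),-1)
cv2.imwrite('pics/t7z.png',im)
im=w['image'].copy()
for x in fish(w,ringpts(S,.4363)): cv2.circle(im,tuple(x.astype(int)),0,(0,0,255),-1)
cv2.imwrite('pics/w7o.png',im)
for n,q in dict(w=w,t=t2,s=t).items():
  for k in ('ring','nozzle_tip','bottle_open'):
    r=env.search_frame(q,k); print(n,k,[(x['score'],x['xyz']) for x in r[:2]])
```

```text
False
15.7833 [ 0.63972988 -0.1849375   0.23266609] [0.07484015 0.09759578 0.02237972]
16.9167 [ 0.5798788  -0.24486798  0.35167029] [-0.87344195  0.26326449 -0.44060144]
w ring []
w nozzle_tip [(0.38, [0.7852, -0.0863, 0.0127])]
w bottle_open []
t ring []
t nozzle_tip [(0.77, [0.6326, -0.0526, 0.1596])]
t bottle_open [(0.58, [0.6278, -0.1587, 0.0573])]
s ring [(0.3, [0.7096, 0.2175, 0.0609])]
s nozzle_tip [(0.81, [0.6454, -0.0731, 0.1574])]
s bottle_open [(0.76, [0.6522, -0.1648, 0.0616])]
```

View pics/s7z.png

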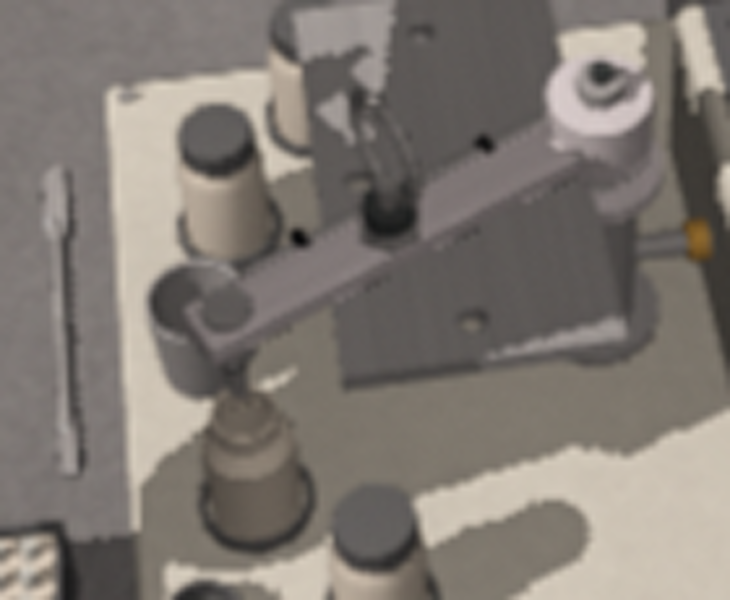

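View pics/t7z.png

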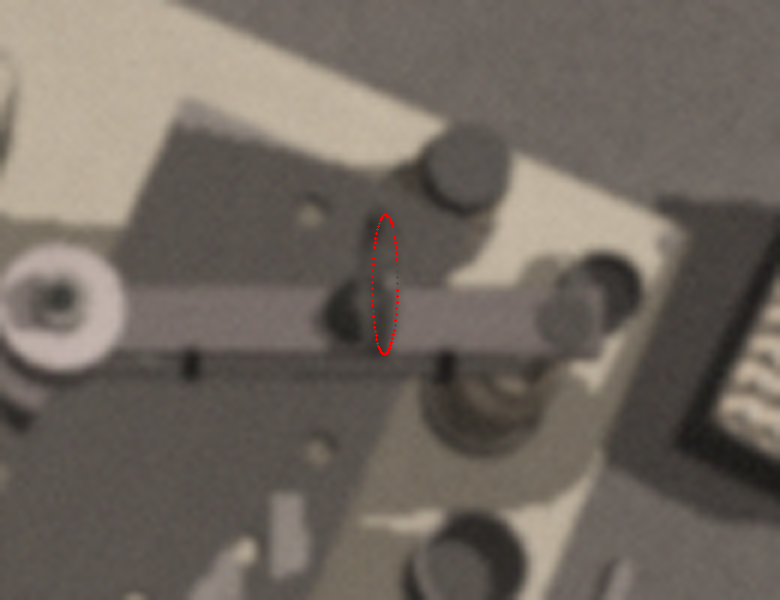

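View pics/w7o.png

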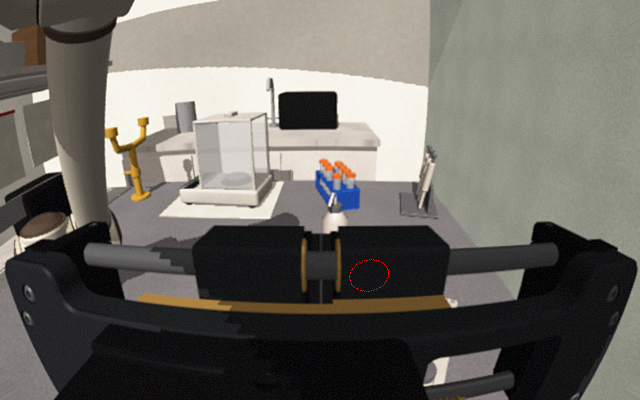

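Run:
```python
from h import *
import pickle; w,t,sc=pickle.load(open('v4.pkl','rb'))
im0=cv2.imread('pics/s7.png'); c=project(sc,[.63,-.07,.2]).astype(int)
im=cv2.resize(im0[c[1]-30:c[1]+30,c[0]-35:c[0]+35],(700,600),interpolation=cv2.INTER_CUBIC)
for l,col in ((0,(0,0,255)),(.010,(0,255,0))):
  for x in project(sc,ringpts(S,.4363,l)): cv2.circle(im,tuple(((x-c+[35,30])*10+5).astype(int)),1,col,-1)
cv2.imwrite('pics/s7o.png',im)
```

```text
(no output)
```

View pics/s7o.png

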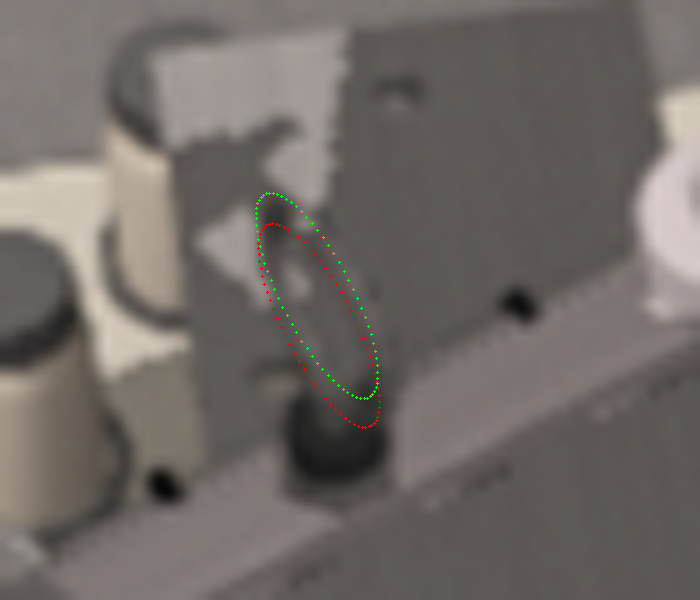

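Run:
```python
import cv2,numpy as np
out=[]
for f,(x,y) in (('s0',None),) if 0 else (('scene0',(276,215)),('s7',(0,0))):
    from h import *
    import pickle; w,t,sc=pickle.load(open('v4.pkl','rb'))
    th=0 if f=='scene0' else .4363
    rc=ringpts(S,th).mean(0); c=project(sc,rc).astype(int)
    im=cv2.imread('pics/%s.png'%f)[c[1]-20:c[1]+25,c[0]-20:c[0]+20]
    im=cv2.resize(im,(400,450),interpolation=cv2.INTER_CUBIC).astype(float)
    im=np.clip((im-30)*1.9,0,255).astype(np.uint8)
    b=im.copy()
    for l,col in ((0,(0,0,255)),(.01,(0,255,0))):
      for x in project(sc,ringpts(S,th,l)): cv2.circle(b,tuple(((x-c+[20,20])*10+5).astype(int)),1,col,-1)
    out.append(np.hstack([im,b]) )
cv2.imwrite('pics/cmp0.png',out[0]);cv2.imwrite('pics/cmp7.png',out[1])
```

```text
(no output)
```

View pics/cmp0.png

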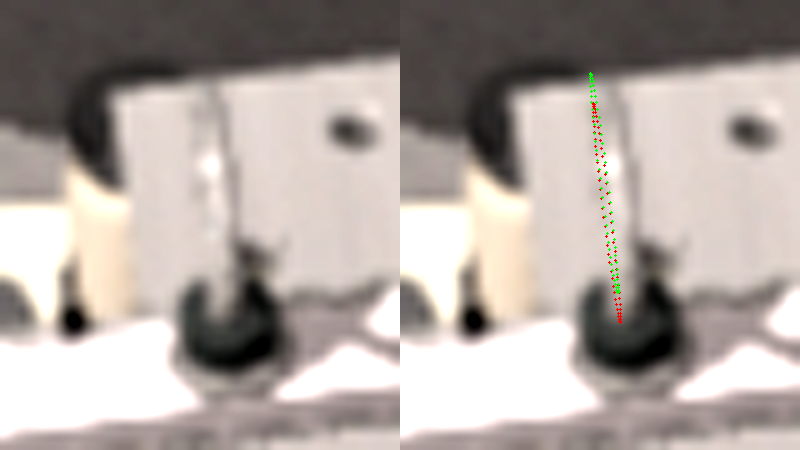

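View pics/cmp7.png

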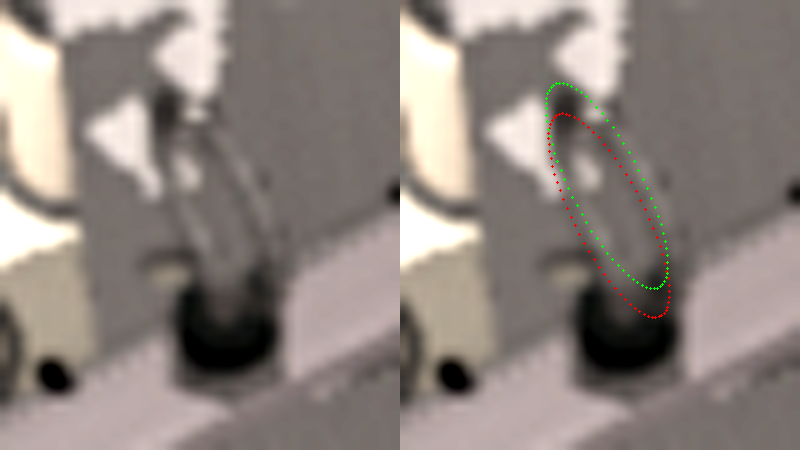

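Run:
```python
from h import *
env.gripper_to(0.3); env.dwell(.3)
s=env.read_state(); print(s['clock'],s['force'],s['opening'],abs(s['qvel']).max())
env.close_job()
```

```text
18.5667 [-0.14193284 -1.02743855  0.36599255] 0.2992020677748046 0.07498637243522364
the job is handed in; nothing more can be done
```

The swing arm is now one hole over, on the stand's -y side (+0.436 rad), with its nozzle over the open bottle and the pin down in that hole. I handed the job in at about 18.6 s of the 38 s allowed; it gives no verdict.

- **How it was done:** The shut fingertips went through the ring from the nozzle side without touching it. They lifted the pin to about 13 mm by my estimate, with about 7 to 8 N of pull on the tool. I swung the arm in six short steps, lowered the pin and drew straight back out.
- **Pin home:** The ring's load faded out at about the same height as where the fingers first touched it in the middle hole. In the last scene picture the ring stands as high above its housing as it did at the start. The picture has low contrast there, so I relied mainly on the force.
- **Nozzle and bottles:** The last pictures show the nozzle over the open bottle's mouth. The bottles and bench items in view seem to be where they were, judged by eye only. I did not measure the 8 mm limits.
- **Robot clear:** The robot stopped at about z = 0.35 m with about 1 N on the tool, touching nothing.
- **Checks that failed or disagreed:** The networks did not find the ring in the last pictures, and where they placed the nozzle tip (near z = 0.16 m) was really on the arm's beam. My ring outline also sits about 1 pixel off in the scene camera, the same before and after, so I compared the two pictures rather than trusting its absolute position.

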